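# Fit a set-screw collar on the flat of a gearbox shaft

### The job

Take the upright shaft of the green gearbox by its end, feeling for the flat with the fingers, pull it up against its spring to its stop, turn it while it is up until the flat faces the key guide tube, and let it back down fully home. Then take the steel collar with the square-headed set screw, lower it onto the shaft with its screw on the flat and pointing at the guide tube, and hold it there with its upper face flush with the end of the shaft, ready for the screw to be tightened. The program finishes while still holding the collar: do not let go of it or let it drop to the shoulder, and leave the other things on the bench where they are.

Things in the scene. Friction and masses are not known exactly. Their poses are not given: they have to be found in the camera images.
- stand: Fixed gearbox: square foot 140 x 140 mm, green case 120 x 120 mm up to 60 mm, bearing cap (radius 37 mm) up to 75 mm. Origin: centre of its underside, on the vertical axis of the shaft; z up, x from the shaft to the key guide, an upright post 14 x 20 mm and 106 mm high, centred 112 mm from the shaft axis, that carries a level tube.
- guide_mouth (a point): Centre of the mouth of the key guide tube that looks at the shaft, 95 mm from the shaft axis and 115 mm above the bench; the tube, 18 mm in outside diameter, runs 40 mm outward from here, along the stand's x.
- quill (a joint): Lift of the shaft in m: 0 fully home, 0.015 at its stop. A spring pulls it down: with its weight about 9 N at 0 and 13 N at the stop. Let go, it returns home. At home its shoulder rests on a brake face that resists turning (0.2 to 0.35 N m); lifted by 1 mm or more the shaft turns freely (0.02 N m).
- shaft (a joint): Turn of the shaft in rad, counter-clockwise from above positive; 0 when its flat faces the guide tube squarely.
- shaft_end (a point): Centre of the upper end face of the shaft, on its axis, 130 mm above the bench when home; turns and rises with the shaft. x points out of the flat, z up. The shaft is 30 mm in diameter from the end (chamfer 3 mm high, 2 mm wide) down to a shoulder of 22 mm radius, whose top is 50 mm below the end.
- shaft_flat (a point): Point on the middle line of the shaft's one flat, 15 mm below its end and 9 mm from its axis. The flat is 24 mm wide and runs from the end to the shoulder. The shaft measures 24 mm between flat and back, up to 30 mm elsewhere: fingers closed on flat and back feel it narrower and pull it square to the pads.
- collar: Loose steel collar lying flat on the bench, 54 mm outside, 30 mm high, about 0.36 kg; the only ring with a screw. Origin: centre of its underside, on its axis; z up, x towards the set screw. Its bore is 33 mm in diameter with a flat on the screw side, 10.2 mm from the axis: it goes on only with its x along the shaft flat's outward direction, within about 5 degrees.
- collar_top (a point): Centre of the collar's upper face, on its axis, 30 mm above its underside.
- collar_screw (a point): Outer end of the set screw's 14 x 14 mm square head, 42 mm from the collar's axis, at half its height.
- ring_low: Bystander: loose plain aluminium ring, 58 mm outside, 34 mm bore, 16 mm high; origin at the centre of its underside.
- ring_tall: Bystander: loose plain steel ring without screw, 48 mm outside, 30 mm bore, 30 mm high; origin at the centre of its underside.
- cast_ring: Bystander: loose large aluminium ring, 90 mm outside, 22 mm high; origin at the centre of its underside.
- wrench: Bystander: loose steel spanner, 180 mm long, along its x axis.
- screwdriver: Bystander: loose screwdriver with a black handle, 190 mm long, along its x axis.
- grease_jar: Bystander: loose grey jar, 64 mm in diameter, 70 mm high; origin at the centre of its underside.
- oak_block: Bystander: loose wooden block 90 x 50 x 35 mm; origin at the centre of its underside.
Not all that is in view belongs to the job. Leave any red look-alike of the stand alone. What is shaped like the collar but yellow is not meant.

How it is judged:
By the outcome, as a careful person would: the job done as asked, in the order asked, and still so for the second after the job is handed in, while the arm keeps its last pose, push and grip.
It also fails if it takes over 64 s, if anything falls off the work surface, if the arm or the gripper's body presses on something with over 40 N, if the wrist force passes 120 N, or if a joint passes its speed limit or range.

### The arm

A 7-joint arm with a two-finger parallel gripper is mounted at the origin on the work surface. World frame = base frame: x ahead of the robot, y to its left, z up, the work surface at z = 0. Lengths are in m, angles in rad, forces in N, time in s.
With the tool pointing down it reaches from about 0.4 to 0.85 m from the base axis. Payload 6.9 kg.
Tool frame: the origin (TCP) lies at the very end of the fingers, on their centre line; the grasp point (between the pads) lies bot.hold_point_z behind it (bot.hold_point_z is the distance from the TCP to the grasp point, in m); z points along the fingers, y is the direction in which the jaws open and shut (so a half turn about z gives the same grasp; the last joint's range is limited). The gripper opens to 85 mm and grips with 20 to 120 N. Pads are 22 mm wide; open, the fingers measure 114 mm over their backs; the gripper's body (76 mm by 85 mm) begins 54 mm behind the grasp point. The pads swing forward as they close: fully open they stand 13 mm farther back than shut.
Start: joints at [1.218, 0.507, -0.238, 1.5, 0.126, 1.149, -0.155], TCP at [0.277, -0.56, 0.231] pointing down, gripper open.
Joint ranges: [-3.08, 3.08], [-0.24, 2.05], [-1.43, 1.35], [0, 2.5], [-1.52, 4.66], [0.17, 1.96], [-2.89, 2.89]. Speed limits (rad/s): [2.39, 2.39, 3.14, 3.14, 3.14, 3.14, 3.14].

### API

Orientations are given as [roll, pitch, yaw] about the fixed x, y, z axes, in that order (R = Rz(yaw) Ry(pitch) Rx(roll)).
In Python, from station import bot, camera gives the robot as it stands. The module is installed in compiled form; this text tells all that it offers.
- The arm moves only by the tool arm_command, never from a script. Its argument "plan" is a list of rows, each a list of 6 numbers: the shift along the tool's x, y, z in mm, then the turn, a rotation vector about the tool's x, y, z in rad. In form: [[x, y, z, rx, ry, rz], ...]. A call has 1 to 10 rows; each row is the pose to reach, as a shift and turn from the pose commanded when the call began, along the tool's axes at that moment; what a row does not reach only later rows make up. A row lasts 1/12 s, in which the tool goes at most 41.7 mm and 7.16 degrees, less where a joint would pass 70% of its speed; a pose out of reach is approached as far as the arm can. A call with a gripper value outside its range is refused whole. "hand" is the opening in per cent of the stroke, from 0 (shut) to 100 (fully open), set as the call begins (left out, the last holds). The fingers move at their own pace and stop on an object; the grip force is fixed at half the most. Time passes only in rows, so rows that repeat a pose let the fingers close. It gives the time, the measured TCP pose, the force and the opening at its end, in the units of the state.
- bot.observe(): the state, without advancing time (a new reading comes with each control period).
- camera(name): name is "scene" or "side" or "wrist"; returns a dict with "image" (384x512x3 uint8, red, green, blue), "camera_matrix" (3x3 intrinsics, pixels), "dist" ([k1, k2, p1, p2, k3] as OpenCV has them; the pictures are not rectified), "position" and "orientation" of the camera in the world. Camera axes: x right, y down, z forward; pixel columns grow to the right and rows downward; lengths in m; the calibration is good to about 2 mm. A picture is of the moment at which its call begins. There is no depth.
- bot.finish_job(): hands the job in, once; it reports no verdict.
The state is a dict: "t": time; "q": joint angles; "qvel": joint speeds; "joint_torque": joint torques, N m; "position": TCP position; "ee_rot": TCP orientation; "contact_force": force on the tool from outside, world axes, zero at the start; "torque": the same for the moment, N m; "finger_gap": opening from 0.0 (shut) to 1.0 (fully open).
Only numpy, scipy, OpenCV 4.12 (cv2) and the standard library are available. Lean on these libraries where they do the work, as an engineer would, in place of code of your own. Each camera call takes 0.05 s, during which the arm holds its last target. There are 200 camera calls.

## Working session

There is one attempt and no reset: what is moved stays moved. The work goes in short steps, Python scripts to look and compute and a tool call to move; the robot and the scene stay as the last step left them, time stands still between calls to the robot, and variables do not carry over. Pictures are saved under pics/ and viewed, about 8 in all and at most 12, crops included, and the job is handed in when it is done.

Besides the shell and the picture viewer there is one more tool, called after ">>>" as a command line: name --pt "numbers of a row" for each row, then --argument value for the rest. arm_command: Moves the arm, as the interface text tells. Its arguments: {"type":"object","properties":{"plan":{"type":"array","items":{"type":"array","items":{"type":"number"}}},"hand":{"type":"number"}},"required":["plan"]}

```bash
mkdir -p pics; ls; python3 - <<'E'
from station import bot,camera
import cv2,numpy as np
print(bot.observe(), bot.hold_point_z)
for n in ("scene","side"):
    c=camera(n); cv2.imwrite(f"pics/{n}0.png",c["image"][:,:,::-1]); print(n,{k:np.round(v,4).tolist() for k,v in c.items() if k!="image"})
E
```

```text
pics
{'t': 0.0, 'q': array([ 1.21750423,  0.5083192 , -0.23753377,  1.50113805,  0.12575131,
        1.14887543, -0.15479463]), 'qvel': array([-0.00215701, -0.0014764 ,  0.00053599,  0.00107701,  0.00215342,
       -0.00177899, -0.00063879]), 'joint_torque': array([-6.58055960e-04, -6.20590425e+01, -2.18681350e+00, -2.49650431e+01,
        1.26818457e-02,  1.20797858e-02,  1.51027137e-05]), 'position': array([ 0.27649253, -0.55996349,  0.23043976]), 'ee_rot': array([-3.13984978e+00,  7.42742047e-05,  4.58844333e-01]), 'contact_force': array([ 0.13416234,  0.33221474, -0.00686852]), 'torque': array([0.00271717, 0.01851131, 0.00645803]), 'finger_gap': 0.9990046829963692} 0.0187
scene {'camera_matrix': [[404.4848, 0.0, 253.754], [0.0, 404.4848, 192.5043], [0.0, 0.0, 1.0]], 'dist': [-0.0838, 0.0, 0.0, 0.0, 0.0], 'position': [1.1665, 0.0416, 0.8534], 'orientation': [-2.3965, 0.0026, 1.6596]}
side {'camera_matrix': [[452.8549, 0.0, 251.8777], [0.0, 452.8549, 197.0898], [0.0, 0.0, 1.0]], 'dist': [0.045, 0.0, 0.0, 0.0, 0.0], 'position': [0.0265, 0.8226, 1.1925], 'orientation': [-2.4253, 0.0133, -2.6521]}
```

```bash
python3 - <<'E'
import cv2,numpy as np
a=cv2.imread("pics/scene0.png");b=cv2.imread("pics/side0.png")
cv2.imwrite("pics/both.png",np.vstack([a,b])[:, :] if 0 else cv2.resize(np.hstack([a,b]),(800,300)))
E
```

```text
(no output)
```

View pics/scene0.png

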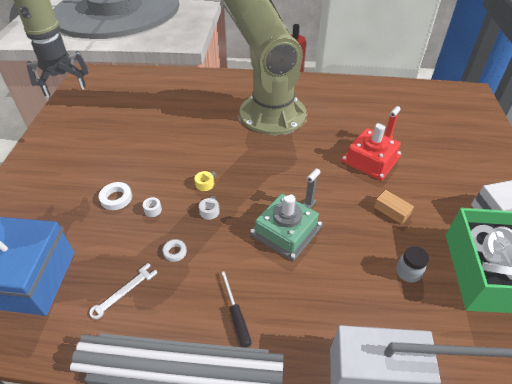

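View pics/side0.png

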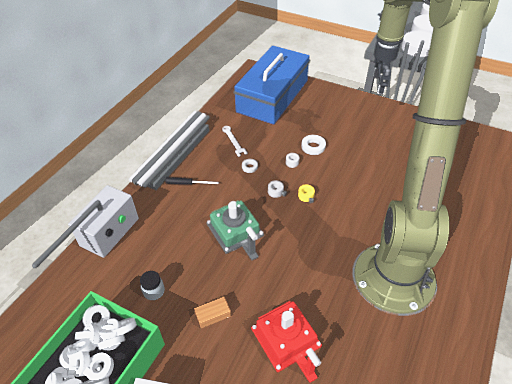

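Scene picture: the green gearbox is at (289,225) with its shaft top at (289,198) and tube at (315,174). The red look-alike is at (374,150).
Collar candidates in the scene picture: steel ring (208,209), plain tall ring (151,207), low ring (175,250), cast ring (115,196) and a yellow one with a screw (204,181). By the description it is (208,209), so I'll check that in a crop.

```bash
cat > h.py <<'E'
import cv2,numpy as np
from scipy.spatial.transform import Rotation as R
def ray(c,p):
    u=cv2.undistortPoints(np.array([[p]],float),np.array(c["camera_matrix"]),np.array(c["dist"]))[0,0]
    return np.array(c["position"]),R.from_euler("xyz",c["orientation"]).apply([*u,1])
def onz(c,p,z):
    o,d=ray(c,p); return o+d*(z-o[2])/d[2]
def proj(c,P):
    Rm=R.from_euler("xyz",c["orientation"]).as_matrix().T
    return cv2.projectPoints(np.atleast_2d(np.array(P,float)),cv2.Rodrigues(Rm)[0],-Rm@np.array(c["position"]),np.array(c["camera_matrix"]),np.array(c["dist"]))[0][:,0]
E
python3 - <<'E'
from station import camera
from h import *
s=camera("scene");d=camera("side")
for n,c,p in (("shaft s",s,(289,198)),("shaft d",d,(234,205))): print(n,onz(c,p,.13))
for n,c,p in (("tube s",s,(315,174)),("tube d",d,(253,233))): print(n,onz(c,p,.124))
for n,c,p in (("collar s",s,(209,205)),("collar d",d,(276,187))): print(n,onz(c,p,.03))
def crop(c,x,y,w,h,k): return cv2.resize(np.ascontiguousarray(c["image"][y:y+h,x:x+w,::-1]),None,fx=k,fy=k,interpolation=cv2.INTER_CUBIC)
A=np.vstack([crop(s,180,165,66,50,6),crop(s,256,165,66,50,6)])
B=np.vstack([crop(d,255,170,66,50,6),crop(d,205,195,66,50,6)])
cv2.imwrite("pics/c1.png",np.hstack([A,B]))
E
```

```text
shaft s [0.5125668  0.06659401 0.13      ]
shaft d [0.50739327 0.0665283  0.13      ]
tube s [0.4185602  0.13090583 0.124     ]
tube d [0.40795573 0.12977158 0.124     ]
collar s [ 0.46619894 -0.14403164  0.03      ]
collar d [ 0.46347744 -0.14267234  0.03      ]
```

View pics/c1.png

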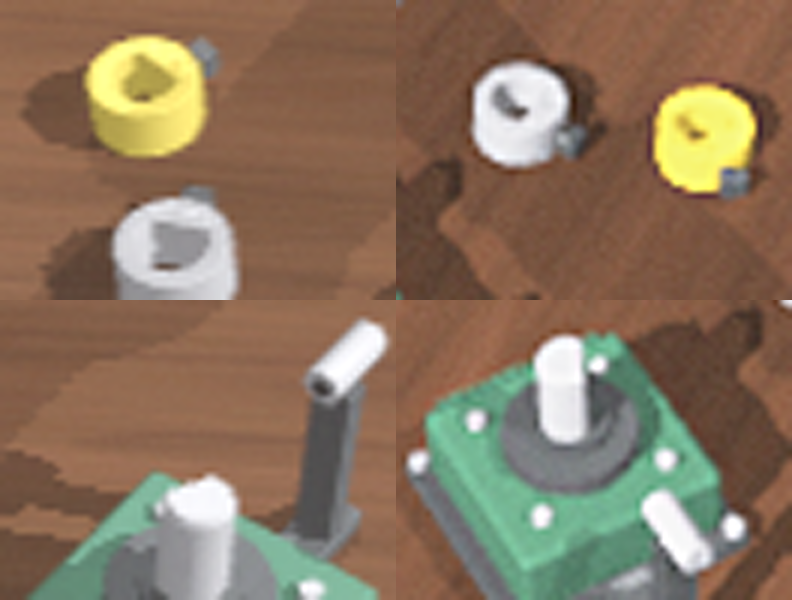

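The crop confirms it: the steel collar with the dark square screw is at scene (208,209), and the yellow one is the decoy. The shaft top is at (289,198) and the tube mouth at about (309.5,179). Moving above the shaft.

>>> arm_command --pt "487 -459 -100 0 0 0" --pt "487 -459 -100 0 0 0" --pt "487 -459 -100 0 0 0" --pt "487 -459 -100 0 0 0" --pt "487 -459 -100 0 0 0" --pt "487 -459 -100 0 0 0" --pt "487 -459 -100 0 0 0" --pt "487 -459 -100 0 0 0" --pt "487 -459 -100 0 0 0" --pt "487 -459 -100 0 0 0" --hand 100

```text
t: 1.03
position: [0.4206, -0.1722, 0.2933]
ee_rot: [3.141, -0.0, 0.459]
contact_force: [0.4, -0.5, -0.5]
finger_gap: 0.998
```

```bash
cat >> h.py <<'E'
def delta(st,pos,yaw=None):
    """shift (mm, tool axes) and turn about tool z to bring TCP to pos, yaw, tool straight down"""
    T=R.from_euler("xyz",st["ee_rot"]); sh=T.inv().apply(np.array(pos)-st["position"])*1000
    G=R.from_euler("xyz",[np.pi,0,st["ee_rot"][2] if yaw is None else yaw])
    return np.round(sh,1).tolist(),np.round((T.inv()*G).as_rotvec(),3).tolist()
E
python3 - <<'E'
from station import bot
from h import *
s=bot.observe();print(s["t"],s["position"],s["ee_rot"],delta(s,[.51,.0665,.33]))
E
```

```text
1.0333 [ 0.4206087  -0.17216887  0.29332459] [ 3.14111947e+00 -7.42514318e-05  4.58620538e-01] ([185.8, -174.4, -36.7], [0.0, -0.0, -0.0])
```

>>> arm_command --pt "186 -174 -37 0 0 0" --pt "186 -174 -37 0 0 0" --pt "186 -174 -37 0 0 0" --pt "186 -174 -37 0 0 0" --pt "186 -174 -37 0 0 0" --pt "186 -174 -37 0 0 0" --pt "186 -174 -37 0 0 0" --pt "186 -174 -37 0 0 0" --pt "186 -174 -37 0 0 0"

```text
t: 1.78
position: [0.51, 0.0642, 0.3295]
ee_rot: [3.142, 0.001, 0.46]
contact_force: [0.0, -0.8, 0.5]
finger_gap: 1.0
```

```bash
python3 - <<'E'
from station import bot,camera
from h import *
import json
s=bot.observe();print(s["t"],s["position"],s["ee_rot"])
c=camera("wrist");cv2.imwrite("pics/w1.png",c["image"][:,:,::-1]);m={k:np.array(v).tolist() for k,v in c.items() if k!="image"};json.dump(m,open("w1.json","w"))
print(m["position"],m["orientation"],proj(c,[[.51,.0665,.13],[.42,.13,.115]]))
E
```

```text
1.7833 [0.50997452 0.06415446 0.32947331] [3.14154299e+00 9.75163493e-04 4.60060779e-01]
[0.5689440176615831, 0.09314224565649791, 0.47210474662318774] [2.8773225714427304, -0.0003926791383792594, -1.1097673524432357] [[252.51259869 166.62657596]
 [171.63132118 207.48652775]]
```

View pics/w1.png

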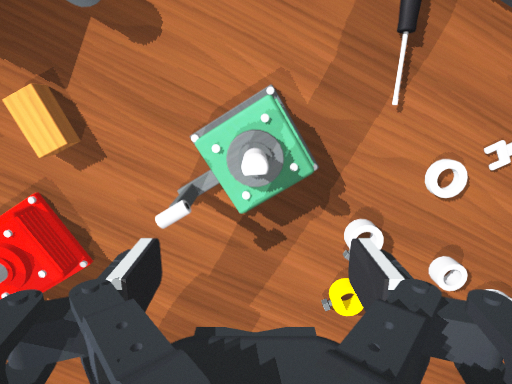

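The wrist view shows the shaft at about (256,162), the tube from (187,208) to (162,220) and the collar at (364,236). I'll zoom in on the shaft.

```bash
python3 - <<'E'
from h import *
import json
a=cv2.imread("pics/w1.png")
A=cv2.resize(a[130:200,220:290],(590,590),interpolation=cv2.INTER_CUBIC)
cv2.imwrite("pics/c2.png",A)
c=json.load(open("w1.json"))
print("shaft",onz(c,(257,165),.13),"mouth",onz(c,(187,208),.115),"far",onz(c,(162,220),.115))
E
```

```text
shaft [0.51383376 0.06287413 0.13      ] mouth [0.42760654 0.11325525 0.115     ] far [0.40005269 0.13438423 0.115     ]
```

View pics/c2.png

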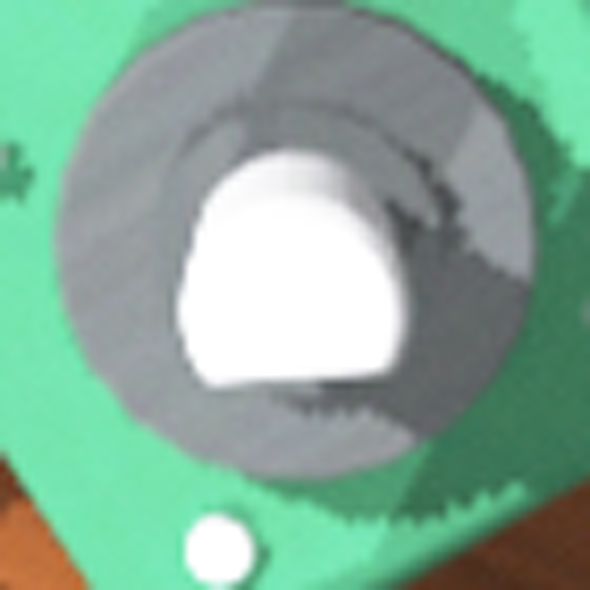

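```bash
python3 - <<'E'
from h import *
import json
a=cv2.imread("pics/w1.png"); c=json.load(open("w1.json"))
w=(a.min(2)>190).astype(np.uint8)[80:240,150:330]
n,l,st,ce=cv2.connectedComponentsWithStats(w)
for i in range(1,n):
    if st[i,4]>8: print(st[i,4],ce[i]+[150,80],onz(c,ce[i]+[150,80],.062)[:2])
C=onz(c,(254.6,167.2),.1275);print("shaft",C)
p=onz(c,(244.9,175.9),.1285);q=onz(c,(266.9,174.5),.1285)
t=(q-p)[:2];nrm=np.array([t[1],-t[0]]); m=(p+q)[:2]/2
if nrm@(m-C[:2])<0:nrm=-nrm
print("flat edge mid",m,"len",np.linalg.norm(t),"normal deg",np.degrees(np.arctan2(nrm[1],nrm[0])))
# gripper direction in image etc
for n,f,p,z in(("collar",0,(363,231),.03),):print(n,onz(c,p,z))
E
```

```text
47 [269.76595745  89.89361702] [0.59487196 0.0849808 ]
55 [264.34545455 117.45454545] [0.56192809 0.07587478]
44 [194.13636364 137.54545455] [0.49894756 0.14579278]
59 [215.47457627 148.06779661] [0.49882998 0.1153668 ]
577 [253.4627383  162.79202773] [0.50344577 0.0623577 ]
45 [293.35555556 166.42222222] [0.52259714 0.01289022]
54 [245.46296296 194.85185185] [0.45921361 0.05255259]
474 [171.05063291 214.34388186] [0.38830891 0.13238452]
shaft [0.51002201 0.06393729 0.1275    ]
flat edge mid [0.50270742 0.05869113] len 0.02463161546475581 normal deg -149.8675833478894
collar [ 0.47862155 -0.1348653   0.03      ]
```

```bash
python3 - <<'E'
from station import bot
from h import *
s=bot.observe();print(np.round(s["q"],3),s["position"],s["ee_rot"])
for y in(120,-60):print(y,delta(s,[.5103,.0641,.20],np.radians(y)))
E
```

```text
[ 0.224  0.289 -0.542  1.608  0.154  1.289 -1.455] [0.50984833 0.06297781 0.32943618] [3.14113394e+00 1.33305892e-03 4.57883849e-01]
120 ([1.1, -0.9, 129.4], [-0.001, 0.001, -1.637])
-60 ([1.1, -0.9, 129.4], [0.001, 0.001, 1.505])
```

>>> arm_command --pt "1 -1 20 0 0 -0.5" --pt "1 -1 50 0 0 -1.0" --pt "1 -1 90 0 0 -1.637" --pt "1 -1 110 0 0 -1.637" --pt "1 -1 130 0 0 -1.637" --pt "1 -1 150 0 0 -1.637" --pt "1 -1 150 0 0 -1.637" --pt "1 -1 150 0 0 -1.637" --pt "1 -1 150 0 0 -1.637" --pt "1 -1 150 0 0 -1.637" --hand 100

```text
t: 2.67
position: [0.5103, 0.063, 0.1795]
ee_rot: [-3.141, 0.001, 1.712]
contact_force: [0.3, -0.3, 0.2]
finger_gap: 0.999
```

```bash
python3 - <<'E'
from station import bot
from h import *
s=bot.observe();print(np.round(s["q"],3),s["position"],s["ee_rot"],delta(s,[.5103,.0641,.18],np.radians(120)))
E
```

```text
[ 0.379  0.478 -0.815  1.86   0.415  0.983 -0.476] [0.51029106 0.06300588 0.17953447] [-3.14067724e+00  1.29432403e-03  1.71165467e+00] ([1.1, 0.2, -0.5], [-0.001, 0.001, -0.383])
```

>>> arm_command --pt "1 0 0 0 0 -0.383" --pt "1 0 0 0 0 -0.383" --pt "1 0 0 0 0 -0.383" --pt "1 0 0 0 0 -0.383" --pt "1 0 20 0 0 -0.383" --pt "1 0 40 0 0 -0.383" --pt "1 0 60 0 0 -0.383" --pt "1 0 80 0 0 -0.383" --pt "1 0 80 0 0 -0.383" --pt "1 0 80 0 0 -0.383"

```text
t: 3.5
position: [0.5098, 0.0653, 0.0995]
ee_rot: [-3.139, -0.0, 2.088]
contact_force: [0.5, 0.3, 0.8]
finger_gap: 1.0
```

>>> arm_command --pt "0 0 0 0 0 0" --pt "0 0 0 0 0 0" --pt "0 0 0 0 0 0" --pt "0 0 0 0 0 0" --pt "0 0 0 0 0 0" --pt "0 0 0 0 0 0" --pt "0 0 0 0 0 0" --pt "0 0 0 0 0 0" --pt "0 0 0 0 0 0" --pt "0 0 0 0 0 0" --hand 0

```text
t: 4.33
position: [0.5123, 0.0674, 0.1009]
ee_rot: [3.138, 0.001, 2.092]
contact_force: [2.9, 0.8, 6.7]
finger_gap: 0.265
```

```bash
python3 - <<'E'
from station import bot
s=bot.observe();print({k:s[k] for k in("t","q","position","ee_rot","contact_force","torque","finger_gap")})
E
```

```text
{'t': 4.3333, 'q': array([ 0.36612177,  0.60258792, -0.83882046,  1.95491266,  0.59804194,
        0.8464974 , -0.27706856]), 'position': array([0.51225113, 0.06743961, 0.10094786]), 'ee_rot': array([3.13769455e+00, 6.69336081e-04, 2.09190165e+00]), 'contact_force': array([2.94592384, 0.84026458, 6.68323387]), 'torque': array([ 0.21034908, -0.75425727,  0.07156173]), 'finger_gap': 0.26503010815108974}
```

Gap 0.265 (22–24 mm) is the narrow width, so the fingers are on flat and back. Lifting.

>>> arm_command --pt "0 0 -3 0 0 0" --pt "0 0 -6 0 0 0" --pt "0 0 -9 0 0 0" --pt "0 0 -12 0 0 0" --pt "0 0 -14 0 0 0" --pt "0 0 -16 0 0 0" --pt "0 0 -17 0 0 0" --pt "0 0 -17 0 0 0" --pt "0 0 -17 0 0 0"

```text
t: 5.08
position: [0.5117, 0.0672, 0.1161]
ee_rot: [3.139, -0.001, 2.092]
contact_force: [8.0, 2.8, -14.8]
finger_gap: 0.263
```

```bash
python3 - <<'E'
from station import bot
s=bot.observe();print({k:s[k] for k in("t","position","ee_rot","contact_force","torque","finger_gap")})
E
```

```text
{'t': 5.0833, 'position': array([0.51167888, 0.06715007, 0.11608477]), 'ee_rot': array([ 3.13905738e+00, -1.32424001e-03,  2.09185589e+00]), 'contact_force': array([  8.00999255,   2.83009418, -14.84186144]), 'torque': array([ 0.87033002, -2.17188417, -0.04255778]), 'finger_gap': 0.2632767574538959}
```

>>> arm_command --pt "0 3 -1 0 0 0" --pt "-0.4 3 -1 0 0 0.12" --pt "-0.7 2.9 -1 0 0 0.24" --pt "-1.1 2.8 -1 0 0 0.36" --pt "-1.4 2.7 -1 0 0 0.48" --pt "-1.7 2.5 -1 0 0 0.6" --pt "-2 2.3 -1 0 0 0.72" --pt "-2.2 2 -1 0 0 0.84" --pt "-2.5 1.7 -1 0 0 0.96" --pt "-2.7 1.4 -1 0 0 1.08"

```text
t: 5.92
position: [0.5131, 0.0643, 0.1162]
ee_rot: [-3.14, 0.0, 1.006]
contact_force: [7.5, 1.1, -21.0]
finger_gap: 0.262
```

>>> arm_command --pt "0 0 0 0 0 0" --pt "0 0 0 0 0 0" --pt "0 0 0 0 0 0"

```text
t: 6.17
position: [0.5131, 0.0643, 0.1162]
ee_rot: [-3.141, 0.001, 1.011]
contact_force: [7.4, 0.9, -20.0]
finger_gap: 0.265
```

```bash
python3 - <<'E'
from station import bot,camera
from h import *
import json
s=bot.observe();print({k:s[k] for k in("t","position","ee_rot","contact_force","torque","finger_gap")}, np.degrees(s["ee_rot"][2]))
c=camera("wrist");cv2.imwrite("pics/w2.png",c["image"][:,:,::-1]);m={k:np.array(v).tolist() for k,v in c.items() if k!="image"};json.dump(m,open("w2.json","w"))
a=c["image"][:,:,::-1]
print(proj(c,[[.5105,.0642,.145],[.43,.1145,.115],[.40,.1357,.115]]))
E
```

```text
{'t': 6.1667, 'position': array([0.51310332, 0.06429132, 0.11615276]), 'ee_rot': array([-3.14051584e+00,  6.10044066e-04,  1.01137802e+00]), 'contact_force': array([  7.43791081,   0.87982554, -20.00146422]), 'torque': array([-0.04097009, -2.12813548, -0.06907292]), 'finger_gap': 0.2647010244368352} 57.9476920237209
[[248.78129718 277.22780919]
 [ 61.00591718 245.04890385]
 [-10.81791027 240.80116099]]
```

View pics/w2.png

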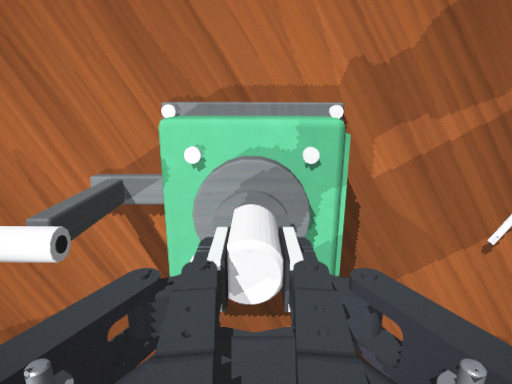

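The flat faces the tube, which is level at left with its mouth at (61,244). The axis projects to (249,277) as predicted. The lift is at its stop: force rose to 20 N with no further motion. Lowering.

>>> arm_command --pt "1.5 2 3 0 0 0" --pt "1.5 2 6 0 0 0" --pt "1.5 2 9 0 0 0" --pt "1.5 2 12 0 0 0" --pt "1.5 2 15 0 0 0" --pt "1.5 2 17 0 0 0" --pt "1.5 2 18 0 0 0" --pt "1.5 2 19 0 0 0" --pt "1.5 2 19 0 0 0"

```text
t: 6.97
position: [0.5144, 0.0647, 0.1009]
ee_rot: [3.141, 0.002, 1.012]
contact_force: [-10.3, -1.9, 18.4]
finger_gap: 0.266
```

>>> arm_command --pt "-0.8 -1 -1.5 0 0 0" --pt "-0.8 -1 -1.5 0 0 0" --pt "-0.8 -1 -1.5 0 0 0"

```text
t: 7.22
position: [0.5141, 0.0648, 0.1009]
ee_rot: [3.141, 0.0, 1.012]
contact_force: [-5.6, -2.0, 5.2]
finger_gap: 0.264
```

>>> arm_command --pt "0 0 0 0 0 0" --pt "0 0 0 0 0 0" --pt "0 0 0 0 0 0" --pt "0 0 0 0 0 0" --pt "0 0 0 0 0 0" --pt "0 0 0 0 0 0" --pt "0 0 0 0 0 0" --pt "0 0 0 0 0 0" --hand 100

```text
t: 7.88
position: [0.5143, 0.065, 0.1004]
ee_rot: [-3.142, -0.0, 1.012]
contact_force: [-0.1, -0.4, -0.7]
finger_gap: 0.999
```

>>> arm_command --pt "0 0 -30 0 0 0" --pt "0 0 -60 0 0 0" --pt "0 0 -100 0 0 0" --pt "0 0 -140 0 0 0" --pt "0 0 -180 0 0 0" --pt "0 0 -180 0 0 0" --pt "0 0 -180 0 0 0"

```text
t: 8.47
position: [0.5154, 0.0654, 0.2828]
ee_rot: [3.137, -0.003, 1.012]
contact_force: [0.4, -1.0, -0.4]
finger_gap: 1.0
```

```bash
python3 - <<'E'
from station import bot,camera
from h import *
import json
s=bot.observe();print(s["t"],s["position"],s["ee_rot"],s["q"])
c=camera("wrist");cv2.imwrite("pics/w3.png",c["image"][:,:,::-1]);m={k:np.array(v).tolist() for k,v in c.items() if k!="image"};json.dump(m,open("w3.json","w"))
u,v=proj(c,[.5105,.0642,.13])[0];print(u,v)
a=c["image"][:,:,::-1];y,x=int(v)-45,int(u)-60
cv2.imwrite("pics/c3.png",cv2.resize(np.ascontiguousarray(a[y:y+90,x:x+120]),None,fx=6,fy=6,interpolation=cv2.INTER_CUBIC));print(x,y)
print(delta(s,[.467,-.143,.30],0))
E
```

```text
8.4667 [0.51538129 0.06541013 0.28279758] [ 3.13734814e+00 -3.01444453e-03  1.01153734e+00] [ 0.27799291  0.33780466 -0.63307043  1.68816422  0.21513003  1.18060925
 -0.96876489]
250.23951967884832 180.84238484890543
190 135
([-202.3, 69.6, -17.5], [0.002, -0.005, 1.012])
```

View pics/c3.png

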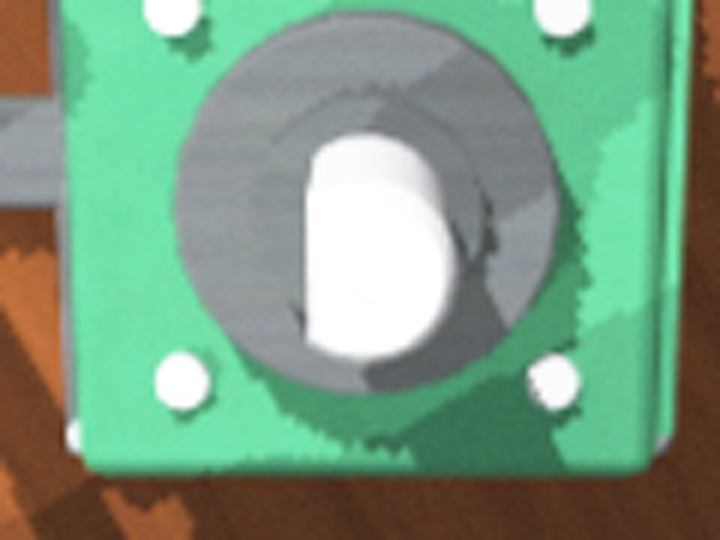

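The flat, at the left edge near x 305 in the crop, faces the tube squarely to the case, and the shaft is released. Now over to the collar.

>>> arm_command --pt "-200 70 0 0 0 -1.57" --pt "-200 70 0 0 0 -1.57" --pt "-200 70 0 0 0 -1.57" --pt "-200 70 0 0 0 -1.57" --pt "-200 70 0 0 0 -1.57" --pt "-200 70 0 0 0 -1.57" --pt "-200 70 0 0 0 -1.57" --pt "-200 70 0 0 0 -1.57" --pt "-200 70 0 0 0 -1.57" --pt "-200 70 0 0 0 -1.57"

```text
t: 9.35
position: [0.4665, -0.142, 0.2787]
ee_rot: [-3.14, -0.003, 2.203]
contact_force: [-0.7, -0.4, 0.2]
finger_gap: 0.998
```

```bash
python3 - <<'E'
from station import bot
from h import *
s=bot.observe();print(s["t"],s["position"],s["ee_rot"],s["q"])
print(delta(s,[.467,-.143,.25],np.radians(148)))
E
```

```text
9.35 [ 0.46652279 -0.14197622  0.27869172] [-3.13999980e+00 -2.78799018e-03  2.20261992e+00] [ 0.86948406  0.33075044 -0.85545951  1.76067966  0.26756363  1.17552214
  0.56761086]
([-1.2, -0.2, 28.7], [-0.001, -0.003, -0.38])
```

>>> arm_command --pt "-1 0 30 0 0 -0.38" --pt "-1 0 30 0 0 -0.38" --pt "-1 0 30 0 0 -0.38" --pt "-1 0 30 0 0 -0.38" --pt "-1 0 30 0 0 -0.38" --pt "-1 0 30 0 0 -0.38"

```text
t: 9.85
position: [0.4678, -0.1425, 0.2498]
ee_rot: [3.142, -0.001, 2.573]
contact_force: [-0.4, -0.8, 0.3]
finger_gap: 1.001
```

```bash
python3 - <<'E'
from station import bot,camera
from h import *
import json
s=bot.observe();print(s["t"],s["position"],s["ee_rot"],s["q"])
c=camera("wrist");cv2.imwrite("pics/w4.png",c["image"][:,:,::-1]);m={k:np.array(v).tolist() for k,v in c.items() if k!="image"};json.dump(m,open("w4.json","w"))
u,v=proj(c,[.466,-.143,.03])[0];print(u,v)
a=c["image"][:,:,::-1];y,x=max(0,int(v)-75),int(u)-100
cv2.imwrite("pics/c4.png",cv2.resize(np.ascontiguousarray(a[y:y+150,x:x+200]),None,fx=4,fy=4,interpolation=cv2.INTER_CUBIC));print(x,y)
E
```

```text
9.85 [ 0.46784652 -0.14250689  0.24978744] [ 3.14150763e+00 -1.19353949e-03  2.57297348e+00] [ 0.91291967  0.38251577 -0.94018772  1.80957437  0.34012967  1.12353414
  0.85883385]
253.84454482503082 163.65949612285624
153 88
```

View pics/c4.png

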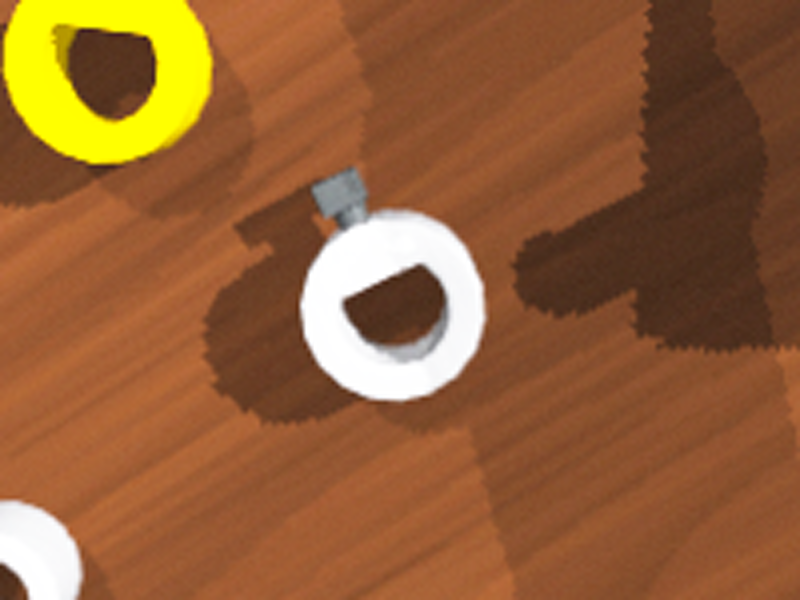

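```bash
python3 - <<'E'
from station import bot
from h import *
import json
c=json.load(open("w4.json")); P=lambda x,y,z:onz(c,(153+x/4,88+y/4),z)[:2]
C=P(393,304,.03);a=P(342,303,.03);b=P(420,265,.03);t=b-a;n=np.array([t[1],-t[0]])
if n@((a+b)/2-C)<0:n=-n
S=P(340,191,.022)
ang=lambda v:np.degrees(np.arctan2(v[1],v[0]))
print(C,"flat normal",ang(n),"len",np.linalg.norm(t),"dist",n@((a+b)/2-C)/np.linalg.norm(n),"screw",S,ang(S-C),np.linalg.norm(S-C))
s=bot.observe()
y=np.radians(ang(n)%360);print(delta(s,[*C,.12],y),delta(s,[*C,.008],y))
E
```

```text
[ 0.46471075 -0.14577052] flat normal 173.57585925937482 len 0.025313114585882344 dist 0.006812419079786363 screw [ 0.42947004 -0.14163069] 173.30000341525422 0.035483034531363006
([0.9, -4.5, 130.1], [0.0, -0.001, -0.456]) ([0.8, -4.5, 242.1], [0.0, -0.001, -0.456])
```

```bash
cat >> h.py <<'E'
def collar_fit(img,c,win,z,thr=200):
    """outer white contour and bore contour of the collar, points on plane z; returns outer circle, bore circle, flat normal deg"""
    x,y,w,h=win; m=(img[y:y+h,x:x+w].min(2)>thr).astype(np.uint8)
    cs,hi=cv2.findContours(m,cv2.RETR_CCOMP,cv2.CHAIN_APPROX_NONE)
    i=max((k for k in range(len(cs)) if hi[0][k][3]<0),key=lambda k:cv2.contourArea(cs[k]))
    j=max((k for k in range(len(cs)) if hi[0][k][3]==i),key=lambda k:cv2.contourArea(cs[k]),default=None)
    f=lambda k:np.array([onz(c,p+[x,y],z)[:2] for p in cs[k][:,0].astype(float)])
    return f(i),(None if j is None else f(j))
def circ(p,r):
    from scipy.optimize import least_squares
    return least_squares(lambda q:np.hypot(*(p-q).T)-r,p.mean(0),loss="soft_l1",f_scale=.0005).x
E
python3 - <<'E'
from h import *
import json
c=json.load(open("w4.json")); im=cv2.imread("pics/w4.png")
for thr in(170,200,225):
  o,b=collar_fit(im,c,(220,132,60,62),.03,thr)
  C=circ(o,.027);n=np.radians(173.5);N=np.array([np.cos(n),np.sin(n)]);T=np.array([-N[1],N[0]])
  g=lambda p:(np.round([((p-C)@N).min()*1e3,((p-C)@N).max()*1e3,((p-C)@T).min()*1e3,((p-C)@T).max()*1e3],1))
  print(thr,C,g(o),None if b is None else g(b))
  r=cv2.minEnclosingCircle(((o-C)*1e3).astype(np.float32));print(r)
E
```

```text
170 [ 0.46500441 -0.14660031] [-27.4  29.  -26.5  27. ] [-17.    9.8 -16.7  14.2]
((-0.768425464630127, 0.2390299290418625), 28.33833885192871)
200 [ 0.46526943 -0.14653373] [-27.2  26.7 -26.   26.6] [-17.9  10.3 -17.2  14.8]
((0.01321588084101677, 0.2467035949230194), 27.646181106567383)
225 [ 0.46536758 -0.14649797] [-26.5  26.3 -25.8  26.6] [-17.8  10.7 -17.1  14.9]
((0.17999696731567383, 0.2582578659057617), 27.337818145751953)
```

The crop shows the collar's circle at crop (393,304) with its flat and screw toward the upper left. The fit gives centre (0.4654, -0.1465) and yaw 173.5°, with the bore flat at 10.3 mm as specified. The fingers have room on both sides.

>>> arm_command --pt "0 -4.7 20 0 0 -0.456" --pt "0 -4.7 40 0 0 -0.456" --pt "0 -4.7 70 0 0 -0.456" --pt "0 -4.7 100 0 0 -0.456" --pt "0 -4.7 130 0 0 -0.456" --pt "0 -4.7 155 0 0 -0.456" --pt "0 -4.7 175 0 0 -0.456" --pt "0 -4.7 190 0 0 -0.456" --pt "0 -4.7 190 0 0 -0.456" --pt "0 -4.7 190 0 0 -0.456" --hand 100

```text
t: 10.73
position: [0.4654, -0.1461, 0.0602]
ee_rot: [3.141, -0.001, 3.032]
contact_force: [-0.5, 0.2, -0.3]
finger_gap: 1.003
```

```bash
python3 - <<'E'
from station import bot
from h import *
s=bot.observe();print(s["t"],s["position"],s["ee_rot"])
print(delta(s,[.4654,-.1465,.002],np.radians(173.5)))
E
```

```text
10.7333 [ 0.46543383 -0.14614359  0.06020922] [ 3.14134407e+00 -1.24234425e-03  3.03204827e+00]
([-0.1, -0.4, 58.2], [0.0, -0.001, 0.004])
```

>>> arm_command --pt "0 0 15 0 0 0" --pt "0 0 30 0 0 0" --pt "0 0 42 0 0 0" --pt "0 0 50 0 0 0" --pt "0 0 55 0 0 0" --pt "0 0 58 0 0 0" --pt "0 0 58 0 0 0" --pt "0 0 58 0 0 0"

```text
t: 11.4
position: [0.466, -0.1465, 0.0029]
ee_rot: [-3.141, 0.001, 3.033]
contact_force: [0.4, -0.2, -0.0]
finger_gap: 1.001
```

>>> arm_command --pt "0 0 0 0 0 0" --pt "0 0 0 0 0 0" --pt "0 0 0 0 0 0" --pt "0 0 0 0 0 0" --pt "0 0 0 0 0 0" --pt "0 0 0 0 0 0" --pt "0 0 0 0 0 0" --pt "0 0 0 0 0 0" --hand 0

```text
t: 12.07
position: [0.4658, -0.1467, 0.0033]
ee_rot: [-3.141, 0.001, 3.033]
contact_force: [-2.0, -0.9, 10.4]
finger_gap: 0.622
```

Gripped at 0.622, about 53 mm. Lifting, then a look at how it sits in the hand.

>>> arm_command --pt "0 0 -15 0 0 0" --pt "0 0 -40 0 0 0" --pt "0 0 -70 0 0 0" --pt "0 0 -105 0 0 0" --pt "0 0 -140 0 0 0" --pt "0 0 -175 0 0 0" --pt "0 0 -200 0 0 0" --pt "0 0 -200 0 0 0" --pt "0 0 -200 0 0 0"

```text
t: 12.82
position: [0.4657, -0.1469, 0.203]
ee_rot: [-3.14, 0.002, 3.032]
contact_force: [-0.6, 0.5, -4.2]
finger_gap: 0.618
```

```bash
python3 - <<'E'
from station import bot,camera
from h import *
import json
s=bot.observe();print(s["t"],s["position"],s["ee_rot"],s["finger_gap"],s["contact_force"])
c=camera("wrist");cv2.imwrite("pics/w5.png",c["image"][:,:,::-1]);m={k:np.array(v).tolist() for k,v in c.items() if k!="image"};json.dump(m,open("w5.json","w"))
print(proj(c,s["position"]+[0,0,.0267]))
# goal: collar axis over shaft, screw yaw 148
print(delta(s,[.5105,.0642,.20],np.radians(148)))
E
```

```text
12.8167 [ 0.46569815 -0.14685215  0.20299643] [-3.14035838e+00  1.66084532e-03  3.03208325e+00] 0.6179430283611596 [-0.64746723  0.53417046 -4.19308089]
[[255.19419198 271.85567133]]
([-21.5, 214.7, 2.8], [-0.001, 0.002, 0.449])
```

View pics/w5.png

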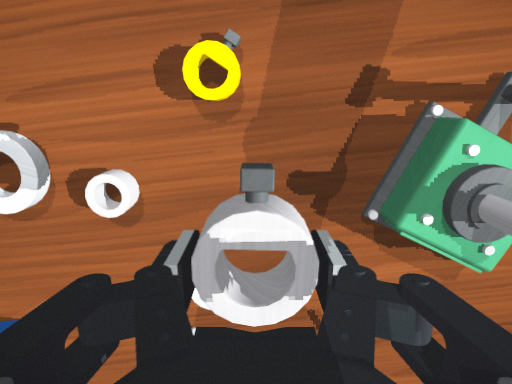

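The collar is held square: the screw is straight ahead at (257,178) and the face is centred near (256,258). I'll check the in-hand offset numerically.

```bash
python3 - <<'E'
from h import *
import json
c=json.load(open("w5.json"))
p=np.array([.46569815,-.14685215,.203]);T=R.from_euler("xyz",[-3.14035838,.00166,3.03208])
im=cv2.imread("pics/w5.png")
for n,px,z in(("rim front",(256,193),.2297),("rim L",(195,250),.2297),("rim R",(317,250),.2297),("screw topfar L",(242,165),.2217),("screw R",(273,165),.2217),("head near L",(241,188),.2217),("head near R",(274,188),.2217)):
  print(n,np.round(T.inv().apply(onz(c,px,z)-p)*1e3,1))
col=im[180:300,256].tolist(); print([sum(v)//3 for v in col])
pts=T.apply(np.array([[.042,.007,-.0187],[.042,-.007,-.0187],[.027,0,-.0267],[.0102,.0129,-.0267],[.0102,-.0129,-.0267]]))+p
print(proj(c,pts).round(1).tolist())
E
```

```text
rim front [ 33.6   0.2 -26.8]
rim L [  9.7 -24.3 -26.7]
rim R [  9.8  24.8 -26.7]
screw topfar L [ 43.   -5.4 -18.8]
screw R [ 43.    7.  -18.8]
head near L [ 33.5  -5.9 -18.7]
head near R [ 33.5   7.6 -18.8]
[118, 119, 120, 119, 122, 119, 119, 119, 121, 121, 114, 99, 105, 114, 115, 115, 117, 115, 115, 115, 118, 115, 123, 140, 147, 148, 149, 151, 153, 166, 199, 242, 251, 251, 250, 250, 249, 249, 249, 249, 249, 250, 250, 249, 249, 249, 249, 249, 250, 252, 252, 249, 248, 248, 248, 248, 248, 248, 248, 248, 248, 230, 168, 167, 168, 168, 167, 169, 167, 157, 122, 94, 92, 90, 91, 91, 91, 92, 91, 89, 88, 89, 91, 89, 89, 86, 85, 84, 83, 85, 84, 82, 98, 124, 139, 141, 137, 136, 137, 138, 140, 139, 139, 136, 137, 135, 138, 137, 137, 135, 137, 139, 140, 141, 140, 136, 138, 139, 139, 137]
[[272.9, 167.4], [237.9, 167.4], [255.4, 209.3], [287.4, 249.0], [223.3, 249.0]]
```

>>> arm_command --pt "-21 215 5 0 0 0.44" --pt "-21 215 5 0 0 0.44" --pt "-21 215 5 0 0 0.44" --pt "-21 215 5 0 0 0.44" --pt "-21 215 5 0 0 0.44" --pt "-21 215 5 0 0 0.44" --pt "-21 215 20 0 0 0.44" --pt "-21 215 40 0 0 0.44" --pt "-21 215 48 0 0 0.44" --pt "-21 215 48 0 0 0.44"

```text
t: 13.7
position: [0.5076, 0.064, 0.1511]
ee_rot: [-3.137, -0.005, 2.594]
contact_force: [0.1, 0.1, -3.3]
finger_gap: 0.616
```

>>> arm_command --pt "0 0 0 0 0 0" --pt "0 0 0 0 0 0"

```text
t: 13.87
position: [0.51, 0.0649, 0.1546]
ee_rot: [3.141, -0.0, 2.593]
contact_force: [-0.0, 0.5, -4.1]
finger_gap: 0.618
```

```bash
python3 - <<'E'
from station import bot,camera
from h import *
s=bot.observe();print(s["t"],s["position"],s["ee_rot"],s["finger_gap"],s["contact_force"])
print(delta(s,[.5101,.0645,.137],np.radians(148.3)))
E
```

```text
13.8667 [0.5099634  0.06485354 0.15458423] [ 3.14135701e+00 -2.80979570e-04  2.59259328e+00] 0.6179877220702843 [-2.85343177e-03  4.51814113e-01 -4.09676338e+00]
([-0.3, -0.2, 17.6], [0.0, -0.0, 0.004])
```

On target to within 0.4 mm. Lowering in stages while watching the force.

>>> arm_command --pt "-0.3 0 6 0 0 0" --pt "-0.3 0 12 0 0 0" --pt "-0.3 0 17 0 0 0" --pt "-0.3 0 20 0 0 0" --pt "-0.3 0 23 0 0 0" --pt "-0.3 0 26 0 0 0" --pt "-0.3 0 29 0 0 0" --pt "-0.3 0 29 0 0 0"

```text
t: 14.53
position: [0.5098, 0.0647, 0.1248]
ee_rot: [-3.141, -0.001, 2.593]
contact_force: [-0.3, 0.7, -3.5]
finger_gap: 0.619
```

>>> arm_command --pt "0 0 4 0 0 0" --pt "0 0 8 0 0 0" --pt "0 0 12 0 0 0" --pt "0 0 16 0 0 0" --pt "0 0 19 0 0 0" --pt "0 0 21 0 0 0" --pt "0 0 21 0 0 0" --pt "0 0 21 0 0 0" --pt "0 0 21 0 0 0"

```text
t: 15.28
position: [0.5102, 0.0649, 0.1045]
ee_rot: [3.141, 0.0, 2.593]
contact_force: [-0.1, 0.2, -3.5]
finger_gap: 0.621
```

```bash
python3 - <<'E'
from station import bot,camera
from h import *
s=bot.observe();print(s["t"],s["position"],s["ee_rot"],s["finger_gap"],s["contact_force"],s["torque"])
w=camera("wrist");a=w["image"][:,:,::-1];d=camera("side");b=d["image"][:,:,::-1];e=camera("scene")["image"][:,:,::-1]
print(proj(w,[[.5105,.0642,.13]]),proj(d,[[.5105,.0642,.13]]))
z=lambda i,x,y,ww,h,k:cv2.resize(np.ascontiguousarray(i[y:y+h,x:x+ww]),(ww*k,h*k),interpolation=cv2.INTER_CUBIC)
A=z(a,170,170,170,140,4); B=np.hstack([z(e,260,160,68,50,5),z(b,205,190,68,50,5)])
np.save("w6.npy",a)
cv2.imwrite("pics/w6.png",A)
E
```

```text
15.2833 [0.51018091 0.06490584 0.10450349] [3.14136819e+00 1.39035934e-04 2.59299025e+00] 0.621166537427481 [-0.06266497  0.23232415 -3.50889103] [-0.02265018  0.02716256 -0.02596495]
[[254.09940443 271.37682869]] [[233.49359887 204.12801779]]
```

View pics/w6.png

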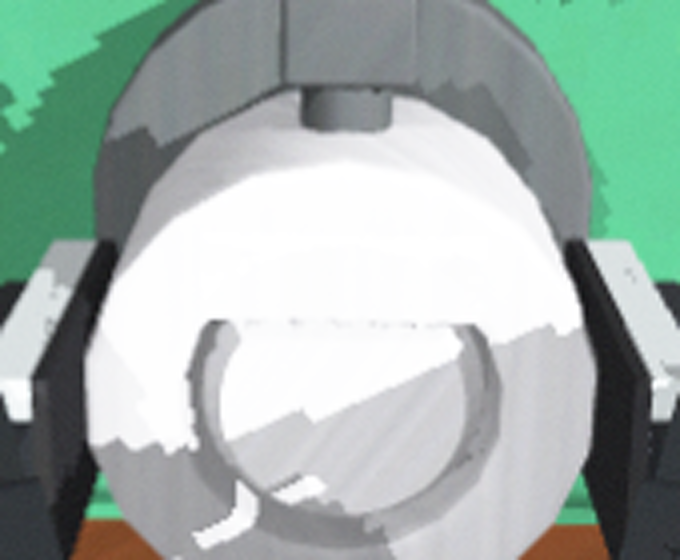

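The collar is on the shaft with its screw over the flat (seam at crop y≈322) and no contact load. Gripping on the bench gave TCP z minus underside = 3.3 mm, so flush needs TCP z = 0.1033, another 1.2 mm down.

>>> arm_command --pt "0 0 0.6 0 0 0" --pt "0 0 1.2 0 0 0" --pt "0 0 1.2 0 0 0" --pt "0 0 1.2 0 0 0" --pt "0 0 1.2 0 0 0" --pt "0 0 1.2 0 0 0"

```text
t: 15.93
position: [0.5101, 0.0648, 0.1032]
ee_rot: [3.142, -0.0, 2.593]
contact_force: [0.3, -0.3, -3.2]
finger_gap: 0.62
```

```bash
python3 - <<'E'
from station import bot,camera
from h import *
w=camera("wrist");a=w["image"][:,:,::-1];d=camera("side")["image"][:,:,::-1];e=camera("scene")["image"][:,:,::-1]
s=bot.observe();print(s["t"],s["position"],s["ee_rot"],s["finger_gap"],s["contact_force"])
# apparent jaw-direction widths: collar rim 54 mm vs. chamfered end 26 mm (z from scale), predicted pixels for flush
T=R.from_euler("xyz",s["ee_rot"]);ax=np.array([.5105,.0642,0])
for z in(.128,.130,.132):
  print(z,proj(w,[ax+[0,0,z]+T.apply([.027-.0,0,0]),ax+[0,0,z]+T.apply([0,.027,0]),ax+[0,0,z]-T.apply([0,.027,0])]).round(1).tolist())
print([int(v) for v in a[195:225,256].mean(1)])
z=lambda i,x,y,ww,h,k:cv2.resize(np.ascontiguousarray(i[y:y+h,x:x+ww]),(ww*k,h*k),interpolation=cv2.INTER_CUBIC)
cv2.imwrite("pics/f.png",np.vstack([np.hstack([z(e,255,155,80,50,5),z(d,200,185,80,50,5)]),z(a,190,200,133,60,6)[:,:800][:, :] if 0 else cv2.resize(a[195:265,190:323],(800,340),interpolation=cv2.INTER_CUBIC)]))
E
```

```text
16.0833 [0.51007915 0.0648301  0.10318388] [ 3.14150999e+00 -6.03885500e-05  2.59284024e+00] 0.6188124371509992 [-0.18526252  0.04176079 -3.93090356]
0.128 [[254.4, 209.2], [319.0, 270.7], [189.8, 270.5]]
0.13 [[254.4, 210.8], [320.0, 273.1], [188.8, 272.9]]
0.132 [[254.4, 212.5], [320.9, 275.6], [187.8, 275.4]]
[136, 135, 137, 136, 136, 136, 133, 163, 210, 229, 230, 230, 230, 233, 240, 250, 254, 255, 255, 254, 254, 254, 254, 254, 254, 254, 254, 254, 254, 254]
```

View pics/f.png

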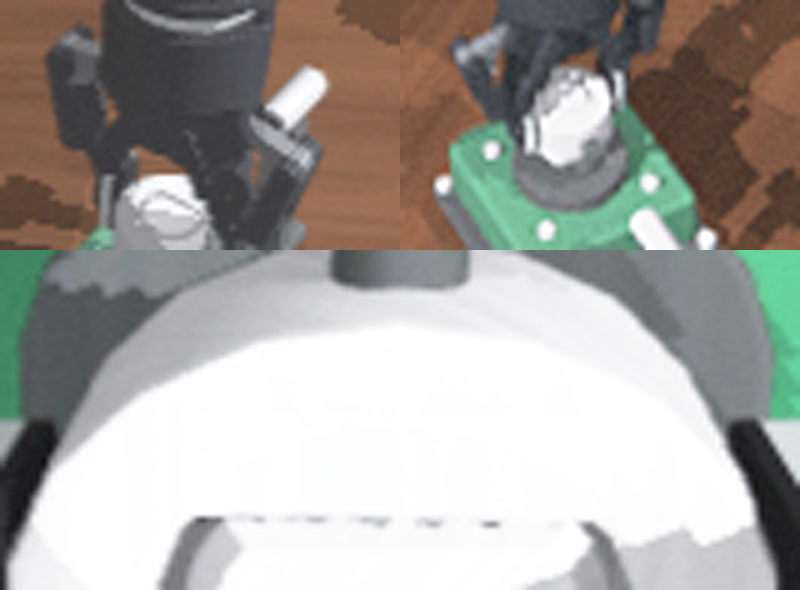

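The seam and rim agree with a flush top: rim row is about 209.5, predicted 210.8, and 1 px is about 1.2 mm. The screw points at the tube. Handing in.

```bash
python3 -c "
from station import bot
print(bot.finish_job()); s=bot.observe(); print(s['t'],s['position'],s['finger_gap'],s['contact_force'])"
```

```text
the job is handed in; nothing more can be done
None
the job is handed in; nothing more can be done
```

The job is handed in, with the gripper still holding the collar on the shaft.

- **Shaft:** I gripped it on flat and back (finger gap 0.265, the narrow width) and lifted it about 15 mm to its stop. Force there rose to 20 N with no further movement. I turned it 62° clockwise until the flat faced the guide tube, set it down with 18 N of push, and released it. A close look then showed the flat square to the case on the tube side.
- **Collar:** I took the steel collar with the square-headed screw and lowered it onto the shaft with no contact force beyond its own weight. It is held with the screw on the flat, at about 148°, which is the tube direction.
- **Last checks:**
  - The TCP was at z = 0.1032 m, and 0.1033 m is flush according to the reading when I gripped it on the bench.
  - The finger gap was 0.62 and the force was just the collar's weight.
  - The final picture put the rim about 1 pixel (roughly 1 mm) from where a flush top should appear. That is within the calibration error, so flushness rests mainly on the height reading.
- **Bystanders:** I saw no contact with the other objects, but I did not take a final picture of the whole bench.

No check failed. One early estimate of the collar's position, read from a partly hidden view, was off by about 15 mm, and the closer look replaced it.

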